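Seat the lens barrel in the V-block of the optical bench and hold it down

ROBOT

A 6-joint arm with a two-finger parallel gripper is mounted at the origin on the work surface. World frame = base frame: x ahead of the robot, y to its left, z up, the work surface at z = 0. Lengths are in mm, angles in rad, forces in N, time in s.
With the tool pointing down it reaches from about 350 to 875 mm from the base axis. Payload 4.2 kg.
Tool frame: the origin (TCP) lies at the very end of the fingers, on their centre line; the grasp point (between the pads) lies 19 mm behind it; z points along the fingers, y is the line along which they close (so a half turn about z gives the same grasp; the last joint's range is limited). The gripper opens to 85 mm and grips with 20 to 120 N. Pads are 22 mm wide; open, the fingers measure 114 mm over their backs; the gripper's body (76 mm by 85 mm) begins 54 mm behind the grasp point. The pads swing forward as they close: fully open they stand 13 mm farther back than shut.
Start: joints at [1.522, 0.385, 0.008, 0, -1.194, -0.259], TCP at [189.319, 595.615, 195.312] pointing down, gripper open.
Joint ranges: [-3.14, 3.14], [-1.21, 2.06], [-1.07, 1.41], [-3.16, 2.05], [-2.99, -0.16], [-3.1, 3.1]. Speed limits (rad/s): [2.79, 2.79, 3.14, 3.14, 3.14, 3.14].

INTERFACE

Orientations are given as a unit quaternion [x, y, z, w].
In Python, from bench import read_state, get_image, camera_model, job_done gives the robot as it stands.
- The arm moves only by the shell command python3 -m handwheel 'ROWS'. ROWS is JSON, a list of rows, each a list of 7 numbers: the shift along the tool's x, y, z in m, then the turn, a rotation vector about the tool's x, y, z in rad, then the gripper's target within -1 to 1 (fully open at 1, half-way at 0, shut at -1). In form: [[dx, dy, dz, wx, wy, wz, jaw], ...]. A call has 1 to 10 rows; each row is the pose to reach, as a shift and turn from the pose commanded when the call began, along the tool's axes at that moment; what a row does not reach only later rows make up. A row lasts 1/8 s, in which the tool goes at most 62.5 mm and 10.7 degrees, less where a joint would pass 70% of its speed; a pose out of reach is approached as far as the arm can. A call with a gripper value outside its range is refused whole. The fingers move at their own pace and stop on an object; the grip force is fixed at half the most. Time passes only in rows, so rows that repeat a pose let the fingers close. It gives the time, the measured TCP pose, the force, the opening and the grip force at its end, in the units of the state.
- read_state(): the state, without advancing time (a new reading comes with each control period).
- get_image(name): name is "scene" or "side" or "wrist"; returns (picture, depth): 480x640x3 uint8, blue, green, red; 480x640 float32, mm along the optical axis (not along the pixel's ray), 0 where there is no reading.
- camera_model(name): a dict with "K" (3x3 intrinsics, pixels), "rvec" (rotation vector, rad) and "tvec" (3), from world to camera coordinates, as OpenCV has them; the wrist camera has in their place "hand_eye" (4x4, takes a point from camera to tool coordinates, whose origin is the TCP and whose axes are the flange's). Camera axes: x right, y down, z forward; pixel columns grow to the right and rows downward; lengths in mm; the calibration is good to about 2 mm. A picture is of the moment at which its call begins: read the wrist's pose just before it. camera_model takes no time and is no camera call.
- job_done(): hands the job in; it is judged then, once.
The state is a dict: "clock": time; "joints": joint angles; "joint_vel": joint speeds; "joint_efforts": joint torques, N m; "position": TCP position; "ee_rot": TCP orientation; "contact_force": force on the tool from outside, world axes, zero at the start; "wrist_torque": the same for the moment, N m; "gripper_width": finger opening in mm; "grasp_force": force on a finger pad.
Only numpy, scipy, OpenCV 4.12 (cv2) and the standard library are available. Lean on these libraries where they do the work, as an engineer would, in place of code of your own. Each camera call takes 0.05 s, during which the arm holds its last target. There are 200 camera calls.

TASK

On the classroom's optical bench, slide the empty lens carriage along its rail by the black knob until its pointer stands on the middle of the red tape on the scale. Then take the lens barrel with the blue bands out of its plywood cradle, lay it in the carriage's V-block, centred lengthwise, and hold it pressed down with light, steady pressure (about 15 N) so that it bears on both faces of the V while a classmate fetches the clamp bar. Finish while still pressing it there; set it in gently, do not let the carriage leave its mark, and leave the yellow-banded barrel, the display and the clamp bar where they are.

Things in the scene. Friction and masses are not known exactly. Their poses are not given: they have to be found in the camera images.
- rail_mid (a point): Middle of the optical bench's aluminium rail, on its top face, 25 mm above the table. The rail is 66 mm wide, 500 mm long, fixed to the table. Axes: y along the rail (towards the light sensor), x across it (away from the robot), z up. A white scale ledge, 28 mm wide and 10 mm high, runs along its +x side.
- lamp (a point): Front lens of the black lamp at the rail's -y end. Its housing, 62 mm wide, 99 mm long with its nose and 122 mm high, lies wholly on the -y side of this point; keep clear of it. Axes as rail_mid.
- sensor (a point): Middle of the light sensor on the blue upright board (60 mm wide, 117 mm high) at the rail's +y end; a white meter, 66 mm high, stands behind it. All of it lies on the +y side of this point; keep clear. Axes as rail_mid.
- carriage (a joint): Position of the lens carriage along the rail (m): 0 with the carriage at the middle of the rail, growing along the rail's y; range -0.13 to 0.13. It slides with about 4 N of friction and stays where it is left.
- knob (a point): Centre of the carriage's grip knob: an upright black cylinder, 18 mm diameter, 34 mm tall, its top 60 mm above the table, this point 45 mm above the table. It stands on a tab (top 26 mm above the table, 28 mm wide along the rail) on the robot's side of the carriage, 58 mm from the rail's middle line; its axis stands 19 mm from the edge of the carriage plate. Axes as rail_mid.
- pointer (a point): Tip of the carriage's small black pointer, which hangs from the far (+x) side of the carriage just above the white scale. It lies on the carriage's mid line: at the same place along the rail as the knob and v_seat. Axes as rail_mid.
- tape_mark (a point): Centre of a strip of red tape, 10 mm wide along the rail and 27 mm across it, stuck flat on the white scale ledge. It marks where the pointer must stand. Axes as rail_mid.
- v_seat (a point): Where the barrel's centre lies when it is seated and centred in the V-block: 81 mm above the table, over the rail's middle line. Moves with the carriage; axes as rail_mid (the V runs along y). The grey V-block is 64 mm wide across the rail, 60 mm long along it, its flat top 12.9 mm below this point. The carriage plate under it is 100 mm long, its top 37 mm above the table.
- v_near: The V-block's cheek on the robot's side (rail's -x); its 45 degree face is one of the two contact lines. The V is 90 degrees, open to the top, its bottom line 34 mm below v_seat. Origin on the rail's middle line at table height; axes as rail_mid.
- v_far: The V-block's cheek on the far side (rail's +x), with the other 45 degree face. Origin and axes as v_near.
- barrel: The lens barrel to be seated (loose). Same point and axes as barrel_center.
- barrel_center (a point): Centre of the lens barrel to be seated: an aluminium cylinder, 48 mm diameter, 90 mm long, about 0.2 kg, with a blue band near each end and a glass lens at each end. Its own y axis is the barrel's axis. It starts lying in a plywood cradle with its centre 42 mm above the table.
- cradle_a: Plywood cradle that holds the blue-banded barrel, fixed to the table; origin at the centre of its underside. Base 60 x 86 x 5 mm; two notched plates, 6 mm thick, across the barrel at y = -35 and +35 mm (own y is along the barrel), 60 mm wide and 28 mm high; between them 64 mm are free above the base for fingers.
- cradle_b: The same cradle, holding the yellow-banded barrel.
- spare_center (a point): Centre of the other lens barrel, of the same size, with yellow bands. It stays in its cradle.
- spare: The yellow-banded barrel itself; same point and axes as spare_center.
- display: Small display board, 36 x 80 x 16 mm, lying on the table; origin at the centre of its underside. Leave it alone.
- clamp_bar: Dark clamp bar with two brass thumb nuts, 18 x 74 x 16 mm, lying on the table; origin at the centre of its underside. Leave it alone.
Not all that is in view belongs to the job. What is shaped like the barrel but green is not meant.

How it is judged:
By the outcome, as a careful person would: the job done as asked, in the order asked, and still so for the second after the job is handed in, while the arm keeps its last pose, push and grip.
It also fails if it takes over 72 s, if anything falls off the work surface, if the arm or the gripper's body presses on something with over 40 N, if the wrist force passes 120 N, or if a joint passes its speed limit or range.

## Working session

There is one attempt and no reset: what is moved stays moved. The work goes in short steps, Python scripts to look and compute and a shell command to move; the robot and the scene stay as the last step left them, time stands still between calls to the robot, and variables do not carry over. Pictures are saved under pics/ and viewed, at most 10 in all, crops included, and the job is handed in when it is done.

```bash
mkdir -p pics; ls; cat > h.py <<'E'
import numpy as np,cv2
from scipy.spatial.transform import Rotation as R
from bench import read_state,get_image,camera_model
def grab(n):
    s=read_state(); im,d=get_image(n); m=camera_model(n); K=np.array(m["K"],float)
    if n=="wrist":
        T=np.eye(4);T[:3,:3]=R.from_quat(s["ee_rot"]).as_matrix();T[:3,3]=s["position"]
        C=T@np.array(m["hand_eye"],float)
    else:
        C=np.eye(4);Rm=cv2.Rodrigues(np.array(m["rvec"],float))[0]
        C[:3,:3]=Rm.T;C[:3,3]=-Rm.T@np.array(m["tvec"],float).ravel()
    return im,d,K,C
def ray(u,v,z,K,C):
    r=C[:3,:3]@np.linalg.inv(K)@np.array([u,v,1.]);return C[:3,3]+r*(z-C[2,3])/r[2]
def cloud(d,K,C):
    v,u=np.indices(d.shape);P=np.stack([(u-K[0,2])/K[0,0]*d,(v-K[1,2])/K[1,1]*d,d],-1)
    return P@C[:3,:3].T+C[:3,3]
def dshift(p,s=None):
    s=s or read_state();return R.from_quat(s["ee_rot"]).inv().apply(np.array(p)-s["position"])
E
python3 - <<'E'
from h import *
print(read_state())
for n in ("scene","side","wrist"):
    im,d,K,C=grab(n);cv2.imwrite(f"pics/{n}0.png",im);np.savez(f"pics/{n}0.npz",im=im,d=d,K=K,C=C);print(n,C.round(2).tolist(),K[0,0])
E
```

```text
pics
{'clock': 0.0, 'joints': array([ 1.52162329e+00,  3.85533951e-01,  6.58900792e-03, -4.82361849e-04,
       -1.19401466e+00, -2.58587443e-01]), 'joint_vel': array([-4.67263895e-04, -5.76623675e-04, -5.23631494e-04, -8.67394351e-05,
       -1.97180783e-03,  4.94742005e-04]), 'joint_efforts': array([-5.13113100e-04, -3.92286336e+01,  1.88401937e+01,  4.18623403e+00,
       -4.68639715e-03, -6.65829951e-07]), 'position': array([189.12415461, 594.98120565, 194.22339181]), 'ee_rot': array([ 9.88169535e-01, -1.53361501e-01, -1.09890890e-04,  1.09914088e-03]), 'contact_force': array([-0.29052033,  0.04539538, -0.23979908]), 'wrist_torque': array([ 0.01862832,  0.03334422, -0.00816456]), 'grasp_force': 0.0, 'gripper_width': 85.41729761190338}
scene [[-0.12, 0.84, -0.53, 1059.67], [0.99, 0.1, -0.07, 8.35], [-0.01, -0.54, -0.84, 971.66], [0.0, 0.0, 0.0, 1.0]] 533.1035134269142
side [[0.74, -0.46, 0.49, -77.11], [-0.67, -0.53, 0.53, -657.32], [0.02, -0.72, -0.7, 853.51], [0.0, 0.0, 0.0, 1.0]] 586.478427353162
wrist [[-0.3, -0.9, -0.3, 265.99], [-0.95, 0.29, 0.1, 570.22], [0.0, 0.32, -0.95, 372.11], [0.0, 0.0, 0.0, 1.0]] 417.2878729317886
```

View pics/scene0.png

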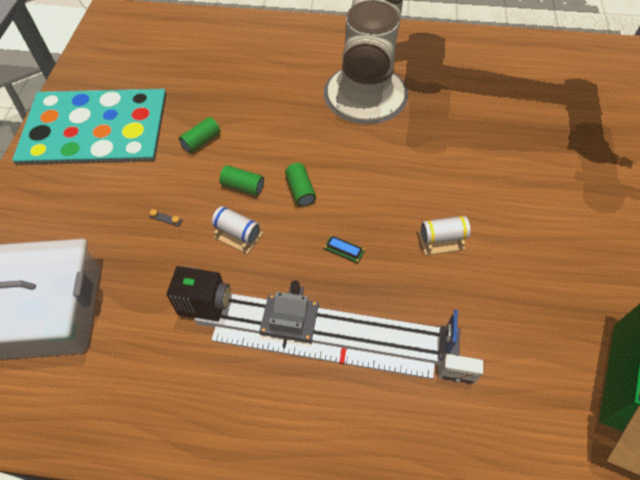

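View pics/side0.png

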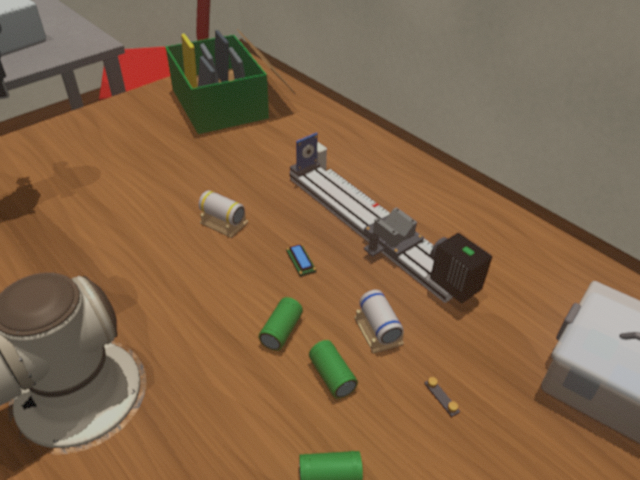

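The scene picture shows the red tape at (343,355), pointer at (285,345), knob at (295,288), V-block at (290,308) and blue barrel at (236,223). The side picture shows the same, with the blue barrel at (381,317). The green barrels are distractors.

```bash
python3 - <<'E'
from h import *
f=np.load("pics/scene0.npz");im,d,K,C=f["im"],f["d"],f["K"],f["C"]
P=cloud(d,K,C);hsv=cv2.cvtColor(im,cv2.COLOR_BGR2HSV);H,S,V=[hsv[...,i].astype(int) for i in range(3)]
v,u=np.indices(H.shape)
def box(m,a,b,c,e): return m&(u>=a)&(u<b)&(v>=c)&(v<e)
red=box(((H<8)|(H>172))&(S>140)&(V>90),320,370,340,370)
print("tape",red.sum(),ray(u[red].mean(),v[red].mean(),10,K,C).round(1))
# white scale ledge, dark ledge: fit direction
w=box((S<70)&(V>150),205,440,320,380)&(P[...,2]<18)&(P[...,2]>2)
q=np.array([ray(a,b,10,K,C)[:2] for a,b in zip(u[w],v[w])],np.float32)
print("ledge",w.sum(),cv2.minAreaRect(q),cv2.fitLine(q,cv2.DIST_HUBER,0,.01,.01).ravel())
vt=box((P[...,2]>62)&(P[...,2]<74),255,330,280,340)
q=P[vt][:,:2].astype(np.float32);print("vtop",vt.sum(),P[vt].mean(0).round(1),cv2.minAreaRect(q))
kn=box((V<60)&(P[...,2]>45)&(P[...,2]<66),280,310,275,300)
print("knob",kn.sum(),P[kn].mean(0).round(1))
pt=box(V<70,278,292,338,352);print("ptr",pt.sum(),ray(u[pt].mean(),v[pt].max(),12,K,C).round(1),v[pt].max())
for n,(a,b,c,e) in {"blue":(205,270,200,252),"yellow":(410,480,208,255)}.items():
    bt=box((P[...,2]>48)&(P[...,2]<72),a,b,c,e);q=P[bt]
    print(n,bt.sum(),cv2.minAreaRect(q[:,:2].astype(np.float32)),q.mean(0).round(1))
    cm=box((S>110)&((H>100)&(H<130) if n=="blue" else (H>22)&(H<36)&(V>150)),a,b,c,e)
    k,l,st,ce=cv2.connectedComponentsWithStats(cm.astype(np.uint8))
    for i in range(1,k):
        if st[i,4]>8: print(st[i].tolist(),P[l==i].mean(0).round(1),ray(*ce[i],58,K,C).round(1))
E
```

```text
tape 64 [715.3   8.3  10. ]
ledge 3175 ((691.413818359375, -31.095199584960938), (419.6057434082031, 72.09960174560547), 86.83318328857422) [ 5.2026451e-02  9.9864572e-01  7.1244641e+02 -2.7542555e+01]
vtop 552 [661.  -99.   66.5] ((660.9768676757812, -99.60707092285156), (60.392547607421875, 65.79141235351562), 86.57176208496094)
knob 38 [607.2 -95.2  55. ]
ptr 14 [708.5 -98.9  12. ] 345
blue 835 ((474.3919982910156, -241.423828125), (91.62939453125, 46.124481201171875), 67.48644256591797) [ 477.9 -240.3   59.6]
[215, 208, 10, 18, 35] [ 465.8 -275.9   60.4] [ 464.3 -276.6   58. ]
[242, 221, 11, 18, 42] [ 490.  -212.5   60.5] [ 488.4 -213.2   58. ]
yellow 860 ((435.43585205078125, 193.66525268554688), (47.1484375, 91.74746704101562), 15.820189476013184) [439.9 192.5  59.6]
[460, 217, 7, 20, 52] [430.5 228.1  59.7] [429.4 228.5  58. ]
[428, 221, 7, 20, 56] [449.5 162.7  60.6] [447.8 163.1  58. ]
```

```bash
python3 -m handwheel '[[0.604,0.533,-0.04,0,0,-0.25,1],[0.604,0.533,-0.04,0,0,-0.25,1],[0.604,0.533,-0.04,0,0,-0.25,1],[0.604,0.533,-0.04,0,0,-0.25,1],[0.604,0.533,-0.04,0,0,-0.25,1],[0.604,0.533,-0.04,0,0,-0.25,1],[0.604,0.533,-0.04,0,0,-0.25,1],[0.604,0.533,-0.04,0,0,-0.25,1],[0.604,0.533,-0.04,0,0,-0.25,1],[0.604,0.533,-0.04,0,0,-0.25,1]]'
cat >> h.py <<'E'
def to(p,yaw):
    "shift (mm, tool axes) and wz to bring TCP to p with tool x at world yaw (deg)"
    s=read_state();M=R.from_quat(s["ee_rot"]).as_matrix();y=np.degrees(np.arctan2(M[1,0],M[0,0]))
    Q=R.from_matrix(M).inv()*(R.from_euler("z",yaw,degrees=True)*R.from_euler("x",180,degrees=True))
    print("pos",s["position"].round(1),"yaw",y.round(2),"shift",dshift(p,s).round(1),"rotvec",Q.as_rotvec().round(4),"j",s["joints"].round(2),"t",s["clock"],"F",s["contact_force"].round(1),"w",s["gripper_width"])
E
python3 -c "
from h import *
to([603,-96,230],-3.3)"
```

```text
clock: 1.4
position: [510.9, 58.3, 226.4]
ee_rot: [1.0, -0.029, 0.0, -0.0]
contact_force: [-0.1, 0.0, 0.5]
gripper_width: 85.2
grasp_force: 0.0
pos [510.9  58.3 226.4] yaw -3.3 shift [100.8 148.7  -3.6] rotvec [-0.0002 -0.0002 -0.    ] j [ 0.43  0.17 -0.21 -0.   -1.19  1.08] t 1.4 F [-0.1  0.   0.5] w 85.17126498922983
```

```bash
python3 -m handwheel '[[0.1,0.149,0,0,0,0,1],[0.1,0.149,0,0,0,0,1],[0.1,0.149,0,0,0,0,1],[0.1,0.149,0,0,0,0,1],[0.1,0.149,0,0,0,0,1]]'
python3 - <<'E'
from h import *
im,d,K,C=grab("wrist");cv2.imwrite("pics/w1.png",im);np.savez("pics/w1.npz",im=im,d=d,K=K,C=C)
to([603,-96,33],-3.3)
E
```

```text
clock: 2.02
position: [601.0, -94.4, 225.7]
ee_rot: [1.0, -0.029, -0.001, -0.0]
contact_force: [-0.2, 0.9, 0.2]
gripper_width: 85.2
grasp_force: 0.0
pos [601.  -93.8 226.1] yaw -3.28 shift [  2.3   2.2 193.1] rotvec [-0.0002  0.0006  0.0004] j [ 0.11  0.34  0.01 -0.   -1.25  1.4 ] t 2.075 F [-0.2  0.8 -0. ] w 85.5330868608025
```

View pics/w1.png

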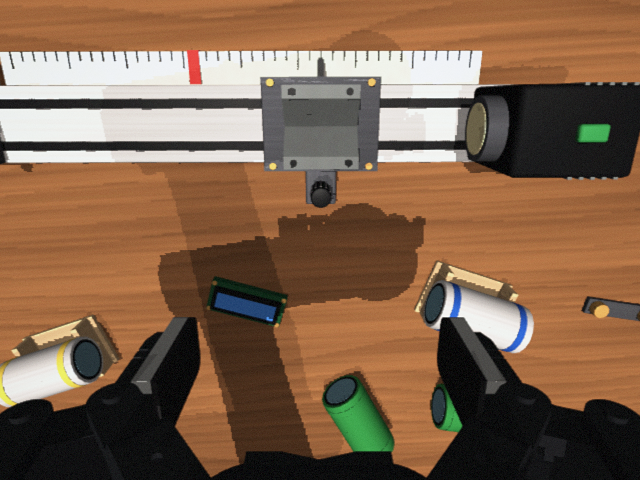

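The wrist picture shows the rail level in the image, so the yaw matches. The tape is at (194,67), the pointer at (321,67), the knob at (320,190) and the blue barrel at (478,315).

```bash
cat > m.py <<'E'
from h import *
def meas(im,d,K,C):
    P=cloud(d,K,C);hsv=cv2.cvtColor(im,cv2.COLOR_BGR2HSV);H,S,V=[hsv[...,i].astype(int) for i in range(3)]
    v,u=np.indices(H.shape);o={}
    def c(m):
        k,l,st,ce=cv2.connectedComponentsWithStats(m.astype(np.uint8));i=1+st[1:,4].argmax();return l==i,ce[i]
    on=(P[...,2]<35)&(P[...,0]>680)
    m,e=c(((H<8)|(H>172))&(S>140)&(V>90)&on);o["tape"]=ray(*e,10,K,C)
    m,e=c((V<75)&(S<120)&(P[...,0]>694)&(P[...,2]>8)&(P[...,2]<40)&(v>40)&(v<80)&(abs(u-320)<140))
    tip=v[m].min();o["ptr"]=ray(u[m].mean(),tip,12,K,C);o["ptrbox"]=(u[m].min(),u[m].max(),tip,v[m].max(),m.sum())
    return o,P,H,S,V,u,v
E
python3 - <<'E'
from m import *
f=np.load("pics/w1.npz");im,d,K,C=f["im"],f["d"],f["K"],f["C"]
o,P,H,S,V,u,v=meas(im,d,K,C);print(o)
m=(V<70)&(u>305)&(u<336)&(v>174)&(v<210)&(P[...,2]>50);print("knob",m.sum(),u[m].min(),u[m].max(),v[m].min(),v[m].max(),P[m].mean(0), ray(u[m].mean(),v[m].min(),60,K,C))
m=(P[...,2]>62)&(P[...,2]<72)&(abs(P[...,0]-661)<50)&(abs(P[...,1]+99)<50);print("vtop",P[m].mean(0),cv2.minAreaRect(P[m][:,:2].astype(np.float32)))
b=(H>100)&(H<130)&(S>110)&(u>400);k,l,st,ce=cv2.connectedComponentsWithStats(b.astype(np.uint8))
for i in range(1,k):
    if st[i,4]>30: print(st[i],P[l==i].mean(0))
m=(P[...,2]>50)&(P[...,2]<72)&(u>415)&(v<360)&(v>270)&(P[...,0]<540)&(P[...,1]<-190);print("bar",cv2.minAreaRect(P[m][:,:2].astype(np.float32)),P[m].max(0))
E
```

```text
{'tape': array([712.70567738,   8.18232203,  10.        ]), 'ptr': array([ 712.06774073, -102.81005278,   12.        ]), 'ptrbox': (np.int64(318), np.int64(322), np.int64(59), np.int64(75), np.int64(45))}
knob 356 310 331 185 207 [601.46643298 -96.51409406  58.27586327] [611.56270387 -97.08822485  60.        ]
vtop [ 659.59852124 -100.02383223   67.04744112] ((658.3975219726562, -99.90339660644531), (59.880550384521484, 63.646278381347656), 87.04737091064453)
[450 283  11  35 217] [ 498.88740705 -213.16372618   63.49100464]
[503 304  24  48 310] [ 464.65835589 -273.44311869   62.92918615]
bar ((469.7283935546875, -241.39710998535156), (91.31206512451172, 45.619144439697266), 67.78004455566406) [ 505.93521232 -192.56916928   66.939269  ]
```

```bash
python3 -m handwheel '[[0.001,0.003,0.06,0,0,0,1],[0.001,0.003,0.12,0,0,0,1],[0.001,0.003,0.17,0,0,0,1],[0.001,0.003,0.191,0,0,0,1],[0.001,0.003,0.191,0,0,0,1],[0.001,0.003,0.191,0,0,0,-1],[0.001,0.003,0.191,0,0,0,-1],[0.001,0.003,0.191,0,0,0,-1],[0.001,0.003,0.191,0,0,0,-1],[0.001,0.003,0.191,0,0,0,-1]]'
```

```text
clock: 3.32
position: [602.3, -97.4, 35.5]
ee_rot: [1.0, -0.029, 0.0, -0.0]
contact_force: [-0.6, 0.0, -0.6]
gripper_width: 0.1
grasp_force: 0.0
```

```bash
python3 - <<'E'
from h import *
im,d,K,C=grab("wrist");cv2.imwrite("pics/w2.png",im);np.savez("pics/w2.npz",im=im,d=d,K=K,C=C)
E
```

```text
(no output)
```

View pics/w2.png

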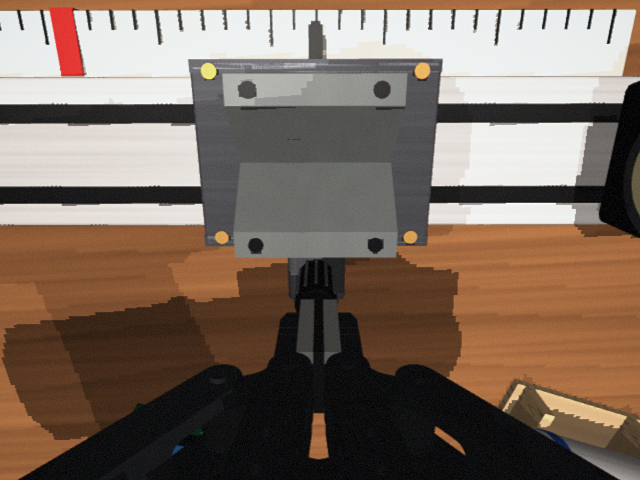

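The fingers closed just in front of the knob, on the robot's side. Measuring both in this view.

```bash
python3 - <<'E'
from h import *
f=np.load("pics/w2.npz");im,d,K,C=f["im"],f["d"],f["K"],f["C"];P=cloud(d,K,C)
for v in range(250,420,6): print(v,[P[v,u].round(0).tolist()+[int(im[v,u].max())] for u in (305,312,328)])
m=(P[...,2]>62)&(P[...,2]<72)&(abs(P[...,0]-661)<50)&(abs(P[...,1]+99)<50);print("vtop",P[m].mean(0),cv2.minAreaRect(P[m][:,:2].astype(np.float32)))
print(read_state())
E
```

```text
250 [[629.0, -94.0, 67.0, 127], [629.0, -97.0, 69.0, 132], [629.0, -103.0, 68.0, 130]]
256 [[627.0, -94.0, 67.0, 128], [627.0, -97.0, 68.0, 128], [626.0, -103.0, 68.0, 127]]
262 [[607.0, -91.0, 25.0, 67], [609.0, -95.0, 29.0, 12], [607.0, -103.0, 25.0, 39]]
268 [[608.0, -92.0, 34.0, 30], [609.0, -95.0, 37.0, 13], [607.0, -102.0, 33.0, 10]]
274 [[609.0, -92.0, 43.0, 37], [609.0, -95.0, 44.0, 10], [607.0, -102.0, 40.0, 6]]
280 [[609.0, -92.0, 50.0, 37], [609.0, -95.0, 50.0, 10], [607.0, -102.0, 48.0, 24]]
286 [[608.0, -92.0, 53.0, 20], [609.0, -95.0, 57.0, 6], [607.0, -102.0, 53.0, 18]]
292 [[608.0, -93.0, 60.0, 16], [608.0, -95.0, 59.0, 17], [606.0, -102.0, 58.0, 10]]
298 [[605.0, -92.0, 59.0, 12], [605.0, -95.0, 59.0, 16], [605.0, -102.0, 60.0, 13]]
304 [[612.0, -93.0, 78.0, 66], [612.0, -96.0, 78.0, 67], [612.0, -102.0, 79.0, 65]]
310 [[612.0, -94.0, 82.0, 65], [683.0, -103.0, 213.0, 58], [612.0, -102.0, 83.0, 62]]
316 [[613.0, -94.0, 88.0, 65], [612.0, -96.0, 87.0, 63], [612.0, -102.0, 87.0, 63]]
322 [[612.0, -94.0, 91.0, 63], [612.0, -96.0, 91.0, 59], [612.0, -102.0, 92.0, 59]]
32
[... 1577 characters left out ...]
01,  5.12207294e-01, -2.26189456e-01,  2.34195352e-06,
       -8.32331955e-01,  1.40831786e+00]), 'joint_vel': array([ 2.28025353e-03,  3.02521094e-03,  9.65641754e-05, -1.27451312e-03,
        4.24146923e-04,  1.40764449e-03]), 'joint_efforts': array([ 1.05295345e-02, -4.16618657e+01,  1.50220102e+01,  3.33619505e+00,
       -1.15088933e-04, -2.40727638e-05]), 'position': array([602.28571366, -97.47332161,  35.38885512]), 'ee_rot': array([ 9.99580716e-01, -2.89549990e-02,  3.36251801e-05, -3.64271428e-06]), 'contact_force': array([ 0.96918266,  0.34925183, -0.09829906]), 'wrist_torque': array([-0.02296763,  0.05037152, -0.03718721]), 'grasp_force': 0.0, 'gripper_width': 0.03159876272456873}
```

```bash
python3 - <<'E'
from h import *
im,d,K,C=grab("side");c=cv2.resize(im[130:310,290:530],None,fx=3,fy=3);cv2.imwrite("pics/s2.png",c)
E
```

```text
(no output)
```

View pics/s2.png

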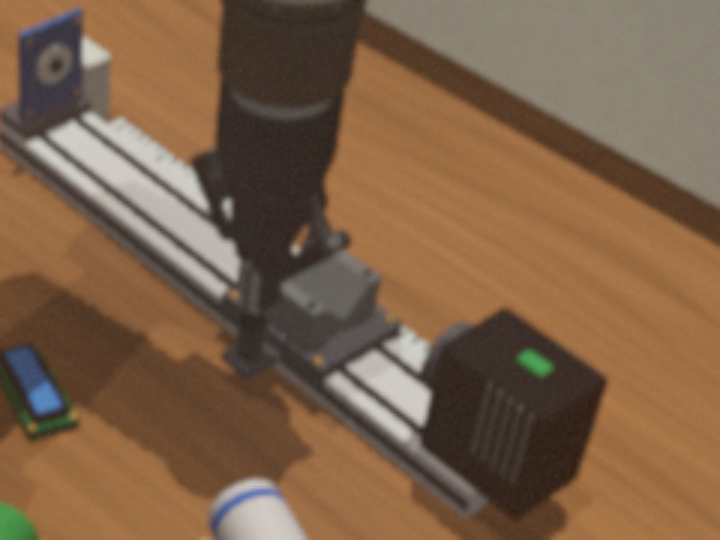

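The close-up shows the shut fingertips hovering above the knob, so their end isn't where I assumed. Checking the finger ends in tool coordinates in both wrist views.

```bash
python3 - <<'E'
from h import *
HE=np.array(camera_model("wrist")["hand_eye"],float);print(HE.round(3).tolist())
for n,a in (("w1",[(185,u) for u in range(316,350,4)]),("w2",[(306,u) for u in range(290,330,4)])):
    f=np.load(f"pics/{n}.npz");P=cloud(f["d"],f["K"],HE)
    print(n,[(v,P[v,u].round(0).tolist()) for u,v in a])
    m=(abs(P[...,0])<16)&(abs(P[...,1])<60)&(P[...,2]<0)&(P[...,2]>-100);q=P[m];print("max z",np.percentile(q[:,2],[50,95,99,100]),q[q[:,2]>np.percentile(q[:,2],98)].mean(0))
    f=P[(P[...,2]<-20)];print(np.sort(f[:,2])[-5:])
s=cv2.VideoCapture and None
f=grab("side");P=cloud(f[1],f[2],f[3])
m=(abs(P[...,0]-602)<25)&(abs(P[...,1]+97)<25)&(P[...,2]>20)
h,_=np.histogram(P[m][:,2],bins=range(20,140,5));print(h)
for z in range(25,140,5):
    k=m&(abs(P[...,2]-z)<2.5)
    if k.any(): print(z,P[k].min(0).round(0),P[k].max(0).round(0))
E
```

```text
[[-0.001, -0.948, -0.318, 80.593], [1.0, -0.001, -0.001, 0.469], [0.001, -0.318, 0.948, -177.782], [0.0, 0.0, 0.0, 1.0]]
w1 [(316, [-147.0, -146.0, 227.0]), (320, [11.0, -44.0, -56.0]), (324, [10.0, -43.0, -57.0]), (328, [10.0, -43.0, -60.0]), (332, [9.0, -42.0, -61.0]), (336, [8.0, -42.0, -61.0]), (340, [6.0, -43.0, -61.0]), (344, [5.0, -42.0, -62.0]), (348, [4.0, -42.0, -62.0])]
max z [-79.95621651 -54.68531569 -50.124841   -47.28214954] [ -0.68254412   1.16320339 -50.06070227]
[-47.81511397 -47.76731307 -47.6812633  -47.66018469 -47.28214954]
w2 [(290, [6.0, -5.0, -23.0]), (294, [4.0, -5.0, -23.0]), (298, [3.0, -5.0, -24.0]), (302, [10.0, -4.0, -42.0]), (306, [10.0, -4.0, -44.0]), (310, [10.0, -4.0, -48.0]), (314, [10.0, -4.0, -50.0]), (318, [9.0, -4.0, -52.0]), (322, [10.0, -4.0, -55.0]), (326, [10.0, -4.0, -59.0])]
max z [-8.90771002e+01 -3.94547147e+01 -7.55387667e+00 -9.51744245e-03] [ 4.86484883 -0.66060595 -7.43640379]
[-20.00498682 -20.00494352 -20.00415208 -20.00357959 -20.00008957]
[75 74 40 55 29 30 33 41 26  7  7 11 34 25 31 28 20 19 19 33 59 44 22]
25 [ 586. -121.   23
[... 210 characters left out ...]
90.  52.]
55 [ 590. -122.   53.] [627. -93.  57.]
60 [ 591. -121.   58.] [627. -89.  62.]
65 [ 594. -119.   63.] [627. -95.  67.]
70 [ 597. -114.   68.] [ 627. -101.   72.]
75 [ 591. -109.   73.] [603. -93.  77.]
80 [ 589. -111.   78.] [606. -85.  82.]
85 [ 590. -112.   83.] [609. -83.  87.]
90 [ 590. -112.   88.] [607. -82.  92.]
95 [ 591. -113.   93.] [606. -84.  97.]
100 [ 589. -113.   98.] [604. -84. 102.]
105 [ 590. -114.  103.] [597. -86. 107.]
110 [ 588. -111.  108.] [596. -90. 112.]
115 [ 588. -114.  113.] [598. -74. 117.]
120 [ 587. -121.  118.] [607. -72. 122.]
125 [ 587. -121.  123.] [612. -72. 127.]
130 [ 588. -121.  128.] [612. -72. 132.]
135 [ 585. -114.  133.] [615. -72. 137.]
```

Both views agree: the real fingertips, when shut, sit about 40 mm behind the reported TCP. I'll use tip = TCP − 40 mm along the tool. Opening, going 41 mm deeper, and closing again.

```bash
python3 -m handwheel '[[0,0,0,0,0,0,1],[0,0,0,0,0,0,1],[0,0,0,0,0,0,1],[0,0,0,0,0,0,1],[-0.001,0,0.02,0,0,0,1],[-0.001,0,0.035,0,0,0,1],[-0.001,0,0.041,0,0,0,1],[-0.001,0,0.041,0,0,0,1]]'
python3 -m handwheel '[[0,0,0,0,0,0,-1],[0,0,0,0,0,0,-1],[0,0,0,0,0,0,-1],[0,0,0,0,0,0,-1],[0,0,0,0,0,0,-1]]'
```

```text
clock: 4.47
position: [601.1, -97.4, -6.2]
ee_rot: [1.0, -0.029, -0.0, 0.0]
contact_force: [0.5, -0.2, 1.0]
gripper_width: 85.5
grasp_force: 0.0
clock: 5.1
position: [601.5, -97.3, -5.2]
ee_rot: [1.0, -0.029, 0.0, -0.0]
contact_force: [-1.1, 0.8, 3.1]
gripper_width: 16.1
grasp_force: 58.4
```

```bash
python3 -m handwheel '[[0,-0.015,0,0,0,0,-1],[0,-0.03,0,0,0,0,-1],[0,-0.045,0,0,0,0,-1],[0,-0.06,0,0,0,0,-1],[0,-0.075,0,0,0,0,-1],[0,-0.09,0,0,0,0,-1],[0,-0.1,0,0,0,0,-1],[0,-0.104,0,0,0,0,-1],[0,-0.104,0,0,0,0,-1]]'
python3 - <<'E'
from m import *
im,d,K,C=grab("wrist");cv2.imwrite("pics/w3.png",im)
o,P,H,S,V,u,v=meas(im,d,K,C);print(o)
to([0,0,0],-3.3)
im,d,K,C=grab("scene");c=cv2.resize(im[320:380,270:400],None,fx=6,fy=6,interpolation=cv2.INTER_CUBIC);cv2.imwrite("pics/s3.png",np.vstack([cv2.resize(c,(640,295)),cv2.imread("pics/w3.png")[:300]]))
E
```

```text
clock: 6.22
position: [607.4, 8.1, -5.2]
ee_rot: [1.0, -0.028, 0.0, -0.0]
contact_force: [-1.7, 0.0, 5.3]
gripper_width: 15.8
grasp_force: 59.2
{'tape': array([713.37665271,   8.89441963,  10.        ]), 'ptr': array([700.34082178,  50.50131054,  12.        ]), 'ptrbox': (np.int64(181), np.int64(188), np.int64(68), np.int64(73), np.int64(28))}
pos [607.4   8.2  -5.2] yaw -3.24 shift [-606.    42.5   -5.5] rotvec [-0.0007 -0.0005  0.001 ] j [ 0.28  0.56 -0.27 -0.   -0.74  1.24] t 6.275 F [-2.3 -1.2  5.8] w 16.09140648783088
```

View pics/s3.png

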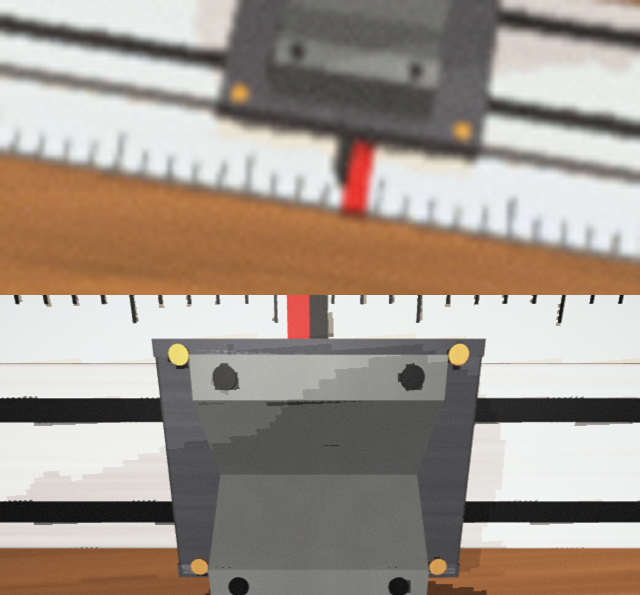

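The carriage moved. The pointer at wrist column ~319 still covers the right side of the tape, whose left edge is at column 287. I'll work out the remainder.

```bash
cat > pt.py <<'E'
from h import *
im,d,K,C=grab("wrist");cv2.imwrite("pics/wp.png",im)
hsv=cv2.cvtColor(im,cv2.COLOR_BGR2HSV).astype(int);H,S,V=hsv[...,0],hsv[...,1],hsv[...,2]
P=cloud(d,K,C);yh=np.array([np.sin(np.radians(3.25)),np.cos(np.radians(3.25))])
# tool-frame 'along rail' coordinate per row
for v in range(2,48,5):
    r=np.where(((H[v]<8)|(H[v]>172))&(S[v]>130)&(V[v]>90)&(abs(np.arange(640)-310)<90))[0]
    k=np.where((V[v]<100)&(S[v]<90)&(abs(np.arange(640)-315)<35))[0]
    L=lambda u,z:(ray(u,v,z,K,C)[:2]@yh).round(1)
    if len(r) and len(k): print(v,"red",r.min(),r.max(),L(r.min()-.5,10),L(r.max()+.5,10),"dark",k.min(),k.max(),L(k.min()-.5,14),L(k.max()+.5,14),"z",P[v,(k.min()+k.max())//2].round(0))
    elif len(r): print(v,"red only",r.min(),r.max(),L(r.min()-.5,10),L(r.max()+.5,10))
E
python3 pt.py
```

```text
2 red 287 308 53.2 45.6 dark 310 333 45.2 37.1 z [716.   1.  24.]
7 red 287 308 53.3 45.6 dark 310 333 45.2 37.1 z [715.   1.  25.]
12 red 287 308 53.3 45.7 dark 310 326 45.2 39.4 z [713.   2.  24.]
17 red 288 308 53.0 45.7 dark 310 326 45.2 39.4 z [712.   2.  25.]
22 red 288 308 53.0 45.7 dark 310 326 45.2 39.4 z [711.   2.  24.]
27 red 288 309 53.1 45.3 dark 310 327 45.3 39.1 z [709.   2.  23.]
32 red 288 309 53.1 45.4 dark 310 327 45.3 39.1 z [708.   2.  24.]
37 red 288 309 53.2 45.4 dark 310 327 45.3 39.1 z [706.   2.  23.]
42 red 288 309 53.2 45.4 dark 310 327 45.3 39.0 z [705.   2.  24.]
```

```bash
python3 -m handwheel '[[0,-0.003,0,0,0,0,-1],[0,-0.006,0,0,0,0,-1],[0,-0.006,0,0,0,0,-1],[0,-0.006,0,0,0,0,-1]]'; python3 pt.py
```

```text
clock: 6.88
position: [607.7, 13.6, -5.2]
ee_rot: [1.0, -0.028, 0.0, -0.0]
contact_force: [-1.3, -2.1, 6.5]
gripper_width: 16.0
grasp_force: 59.1
2 red 303 330 53.1 43.5 dark 290 349 57.4 37.2 z [716.   7.  24.]
7 red 303 330 53.2 43.5 dark 290 349 57.4 37.1 z [715.   7.  23.]
12 red 303 329 53.2 43.8 dark 291 327 57.1 44.6 z [716.  10.   9.]
17 red 303 330 53.2 43.4 dark 291 327 57.2 44.6 z [715.  10.  10.]
22 red 303 330 53.2 43.4 dark 290 327 57.5 44.5 z [713.  11.  11.]
27 red 303 330 53.3 43.4 dark 310 326 50.7 44.9 z [709.   8.  24.]
32 red 303 330 53.3 43.4 dark 310 326 50.7 44.9 z [708.   8.  24.]
37 red 303 330 53.3 43.4 dark 310 327 50.7 44.5 z [707.   8.  24.]
42 red 303 330 53.3 43.4 dark 310 327 50.7 44.5 z [705.   8.  24.]
```

```bash
python3 -m handwheel '[[0,-0.001,0,0,0,0,-1],[0,-0.001,0,0,0,0,-1],[0,-0.001,0,0,0,0,-1]]'; python3 pt.py | tail -2
python3 -m handwheel '[[0,0,0,0,0,0,1],[0,0,0,0,0,0,1],[0,0,0,0,0,0,1],[0,0,0,0,0,0,1],[0,0,-0.05,0,0,0,1],[0,0,-0.11,0,0,0,1],[0,0,-0.17,0,0,0,1],[0,0,-0.22,0,0,0,1],[0,0,-0.22,0,0,0,1]]'
python3 - <<'E'
from h import *
im,d,K,C=grab("wrist");cv2.imwrite("pics/w5.png",im);np.savez("pics/w5.npz",im=im,d=d,K=K,C=C)
hsv=cv2.cvtColor(im,cv2.COLOR_BGR2HSV).astype(int);H,S,V=hsv[...,0],hsv[...,1],hsv[...,2]
for v in range(48,84,3):
    x=abs(np.arange(640)-320)<40
    r=np.where(((H[v]<8)|(H[v]>172))&(S[v]>130)&(V[v]>90)&x)[0]
    if len(r): print(v,r.min(),r.max(),[int(a) for a in V[v,310:332]])
P=cloud(d,K,C);m=(P[...,2]>62)&(P[...,2]<72)&(abs(P[...,0]-665)<50)&(abs(P[...,1]-12)<50);print("vtop",P[m].mean(0),cv2.minAreaRect(P[m][:,:2].astype(np.float32)))
to([478,-240,220],-20)
E
```

```text
clock: 7.3
position: [607.7, 14.4, -5.2]
ee_rot: [1.0, -0.029, 0.0, -0.0]
contact_force: [-1.0, -3.1, 5.3]
gripper_width: 16.1
grasp_force: 59.2
37 red 306 332 53.0 43.4 dark 310 327 51.5 45.3 z [707.   8.  24.]
42 red 305 332 53.3 43.4 dark 310 327 51.5 45.2 z [705.   9.  24.]
clock: 8.48
position: [610.4, 13.9, 220.0]
ee_rot: [1.0, -0.029, 0.006, -0.001]
contact_force: [0.1, 0.6, -0.6]
gripper_width: 85.1
grasp_force: 0.0
57 313 324 [182, 181, 190, 208, 223, 222, 225, 229, 228, 227, 227, 229, 229, 225, 211, 175, 168, 170, 179, 183, 180, 170]
60 314 323 [250, 251, 238, 219, 233, 234, 235, 234, 234, 232, 233, 234, 234, 234, 235, 251, 249, 247, 248, 245, 238, 157]
63 314 323 [248, 250, 242, 234, 234, 234, 235, 234, 234, 234, 233, 233, 232, 234, 235, 245, 245, 243, 243, 244, 237, 158]
66 314 323 [249, 249, 243, 234, 232, 217, 159, 91, 87, 82, 112, 174, 224, 234, 236, 247, 243, 241, 242, 244, 234, 162]
69 314 323 [244, 244, 239, 236, 223, 143, 77, 75, 80, 73, 75, 85, 161, 235, 237, 246, 243, 241, 241, 242, 241, 239]
72 314 323 [245, 246, 239, 236, 224, 148, 76, 73, 74, 71, 73, 72, 96, 121, 186, 247, 243, 242, 242, 242, 240, 241]
75 314 323 [243, 244, 239, 237, 222, 141, 78, 75, 75, 73, 73, 76, 166, 236, 231, 228, 244, 242, 242, 241, 240, 240]
78 314 324 [243, 243, 238, 236, 220, 148, 79, 73, 75, 75, 73, 81, 163, 235, 216, 191, 245, 242, 241, 241, 240, 240]
81 314 324 [243, 243, 239, 236, 221, 144, 79, 71, 71, 72, 74, 78, 162, 234, 217, 196, 244, 242, 240, 240, 240, 240]
vtop [665.46685889  10.88734241  67.07552593] ((664.3341064453125, 10.981637954711914), (60.054473876953125, 63.422237396240234), 86.62908172607422)
pos [608.5  13.8 216.6] yaw -3.32 shift [-115.6  261.    -4.5] rotvec [-0.0027 -0.0043  0.2911] j [ 0.29  0.34 -0.   -0.   -1.22  1.22] t 8.525 F [-0.   0.8 -1.2] w 85.34598452089023
```

Pointer is centred on the tape: tape columns 312.7–324.5, pointer 315–322. Next, above the blue barrel with the tool's x along its axis, jaws at 48 mm width to check where the pads end.

```bash
python3 -m handwheel '[[-0.119,0.263,0,0,0,1.897,0.13],[-0.119,0.263,0,0,0,1.897,0.13],[-0.119,0.263,0,0,0,1.897,0.13],[-0.119,0.263,0,0,0,1.897,0.13],[-0.119,0.263,0,0,0,1.897,0.13],[-0.119,0.263,0,0,0,1.897,0.13],[-0.119,0.263,0,0,0,1.897,0.13],[-0.119,0.263,0,0,0,1.897,0.13],[-0.119,0.263,0,0,0,1.897,0.13],[-0.119,0.263,0,0,0,1.897,0.13]]'
python3 -m handwheel '[[0,0,0,0,0,0.03,0.13],[0,0,0,0,0,0.03,0.13],[0,0,0,0,0,0.03,0.13]]'
python3 - <<'E'
from h import *
im,d,K,C=grab("wrist");cv2.imwrite("pics/w6.png",im);np.savez("pics/w6.npz",im=im,d=d,K=K,C=C)
to([474,-242,220],-112)
HE=np.array(camera_model("wrist")["hand_eye"],float);T=cloud(d,K,HE)
m=(abs(T[...,0])<16)&(T[...,2]<-25)&(T[...,2]>-100)
for s in (-1,1):
    q=T[m&(s*T[...,1]>5)&(T[...,0]>8)];q=q[q[:,2]>np.percentile(q[:,2],97)];print("tip",q.mean(0).round(1),q.max(0).round(1))
P=cloud(d,K,C);hsv=cv2.cvtColor(im,cv2.COLOR_BGR2HSV);H,S=hsv[...,0].astype(int),hsv[...,1]
m=(P[...,2]>50)&(P[...,2]<72)&(abs(P[...,0]-474)<60)&(abs(P[...,1]+242)<60)&(T[...,2]>20)
q=P[m];print("bar",m.sum(),cv2.minAreaRect(q[:,:2].astype(np.float32)))
t=q[q[:,2]>np.percentile(q[:,2],80)];print("top",t.mean(0),cv2.fitLine(t[:,:2].astype(np.float32),cv2.DIST_L2,0,.01,.01).ravel())
b=(H>100)&(H<130)&(S>110)&m;k,l,st,ce=cv2.connectedComponentsWithStats(b.astype(np.uint8))
for i in range(1,k):
    if st[i,4]>30: print(st[i],P[l==i].mean(0))
g=(H>45)&(H<85)&(S>110)&(P[...,2]>5);f=np.load("pics/w1.npz");P1=cloud(f["d"],f["K"],f["C"]);h1=cv2.cvtColor(f["im"],cv2.COLOR_BGR2HSV)
ax=np.array([np.cos(np.radians(68)),np.sin(np.radians(68))]);n=np.array([-ax[1],ax[0]])
for Q,gg in ((P,g),(P1,(h1[...,0]>45)&(h1[...,0]<85)&(h1[...,1]>110)&(P1[...,2]>5))):
    e=Q[gg][:,:2]-[474,-242];a=e@ax;c=e@n;w=(abs(a)<20)&(abs(c)<150);print("green",c[w].min() if w.any() else None,c[w].max() if w.any() else None)
E
```

```text
clock: 9.78
position: [472.7, -241.8, 212.3]
ee_rot: [-0.566, 0.825, 0.002, -0.001]
contact_force: [-0.1, 0.4, -0.5]
gripper_width: 48.2
grasp_force: 0.0
clock: 10.15
position: [473.5, -242.1, 213.9]
ee_rot: [-0.556, 0.831, 0.0, -0.0]
contact_force: [-0.0, -0.1, -0.6]
gripper_width: 48.3
grasp_force: 0.0
pos [ 473.6 -242.1  214.1] yaw -112.39 shift [-0.3 -0.3 -5.9] rotvec [ 0.0005 -0.     -0.0069] j [-0.17  0.21 -0.19 -0.   -1.17 -0.22] t 10.2 F [-0.8 -0.8 -0.2] w 48.060154677732136
tip [ 11.1 -25.9 -44.9] [ 12.3 -22.9 -39.1]
tip [ 11.1  27.9 -45. ] [ 12.2  36.6 -38.7]
bar 5745 ((468.9941101074219, -241.73779296875), (90.5963134765625, 44.84949493408203), 67.45394134521484)
top [ 468.05498285 -242.99805618   65.1930088 ] [ 3.7317264e-01  9.2776191e-01  4.6805499e+02 -2.4299806e+02]
[295 154  56  11 464] [ 456.1768213  -273.0019133    61.33484174]
[296 235  21  11 129] [ 494.6114096  -215.21905711   59.98433998]
[326 234  23  13 154] [ 470.23324103 -205.43200553   60.92373145]
green -47.166088340274236 119.83088637188364
green 103.43603355669465 127.14772016697422
```

View pics/w6.png

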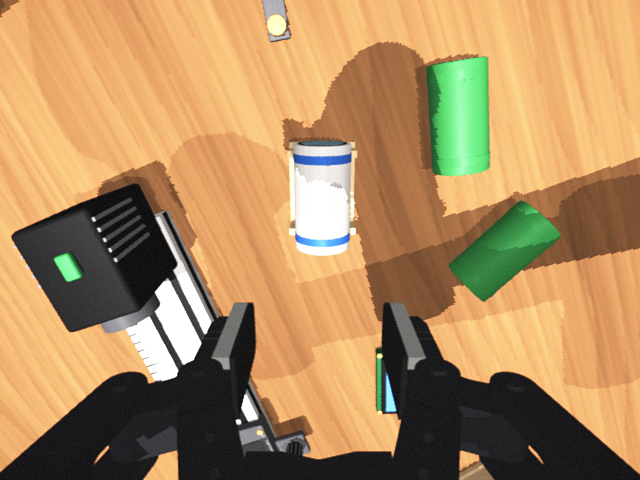

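The blue barrel stands vertical in the wrist view at (323,197), so the yaw is right and the space for the fingers is free; the greens are at u>430. Pads at 48 mm end about 44 mm behind the TCP. Descending to grasp.

```bash
python3 -m handwheel '[[0.0015,0.0035,0.06,0,0,0,0.8],[0.0015,0.0035,0.11,0,0,0,0.8],[0.0015,0.0035,0.16,0,0,0,0.8],[0.0015,0.0035,0.2,0,0,0,0.8],[0.0015,0.0035,0.225,0,0,0,0.8],[0.0015,0.0035,0.225,0,0,0,0.8],[0.0015,0.0035,0.225,0,0,0,0.8]]'
python3 -m handwheel '[[0,0,0,0,0,0,-1],[0,0,0,0,0,0,-1],[0,0,0,0,0,0,-1],[0,0,0,0,0,0,-1],[0,0,0,0,0,0,-1]]'
```

```text
clock: 11.08
position: [471.0, -242.5, -9.7]
ee_rot: [-0.556, 0.831, -0.001, 0.001]
contact_force: [-0.1, -0.2, 0.7]
gripper_width: 77.0
grasp_force: 0.0
clock: 11.7
position: [470.0, -242.2, -9.1]
ee_rot: [-0.556, 0.831, -0.0, 0.0]
contact_force: [-1.6, 1.8, 6.7]
gripper_width: 46.2
grasp_force: 60.5
```

```bash
python3 -m handwheel '[[0,0,-0.015,0,0,0,-1],[0,0,-0.04,0,0,0,-1],[0,0,-0.08,0,0,0,-1],[0,0,-0.12,0,0,0,-1],[0,0,-0.14,0,0,0,-1],[-0.05,-0.013,-0.14,0,0,-0.1,-1],[-0.1,-0.026,-0.14,0,0,-0.2,-1],[-0.15,-0.04,-0.14,0,0,-0.3,-1],[-0.2,-0.054,-0.14,0,0,-0.333,-1],[-0.2,-0.054,-0.14,0,0,-0.333,-1]]'
python3 -c "
from h import *
to([665.3,11,130],-93.3)"
```

```text
clock: 12.95
position: [598.1, -75.3, 129.8]
ee_rot: [-0.687, 0.726, -0.0, 0.001]
contact_force: [-0.5, -0.6, -1.5]
gripper_width: 46.5
grasp_force: 62.0
pos [598.1 -75.3 129.8] yaw -93.15 shift [-89.9 -62.4  -0.1] rotvec [-0.0015  0.0005  0.0026] j [ 0.14  0.4  -0.14 -0.   -1.03 -0.2 ] t 12.95 F [-0.5 -0.6 -1.5] w 46.53348604237151
```

```bash
python3 -m handwheel '[[-0.035,-0.025,0,0,0,0,-1],[-0.07,-0.05,0,0,0,0,-1],[-0.09,-0.0625,0,0,0,0.003,-1],[-0.09,-0.0625,0,0,0,0.003,-1],[-0.09,-0.0625,0,0,0,0.003,-1]]'
python3 - <<'E'
from h import *
im,d,K,C=grab("wrist");cv2.imwrite("pics/w7.png",im);np.savez("pics/w7.npz",im=im,d=d,K=K,C=C)
to([665.3,11,130],-93.3)
P=cloud(d,K,C);HE=np.array(camera_model("wrist")["hand_eye"],float);T=cloud(d,K,HE)
m=(P[...,2]>64)&(P[...,2]<71)&(abs(P[...,0]-665)<50)&(abs(P[...,1]-12)<50)&(T[...,2]>30);q=P[m]
print("vtop",m.sum(),q.min(0).round(1),q.max(0).round(1),np.percentile(T[m],[1,99],axis=0).round(1).tolist())
E
```

```text
clock: 13.58
position: [663.0, 7.2, 129.5]
ee_rot: [-0.685, 0.729, 0.0, -0.0]
contact_force: [-1.0, -0.1, -2.0]
gripper_width: 46.2
grasp_force: 62.2
pos [663.1   7.  129.6] yaw -93.62 shift [-4.1 -2.  -0.4] rotvec [ 0.0005 -0.0001 -0.0055] j [ 0.25  0.5   0.02 -0.   -1.09 -0.32] t 13.625 F [ 0.7 -0.6 -1. ] w 46.547236669981324
vtop 605 [631.  -20.9  64. ] [695.   -9.7  70.3] [[18.4, -33.0, 59.8], [26.5, 30.4, 65.4]]
```

View pics/w7.png

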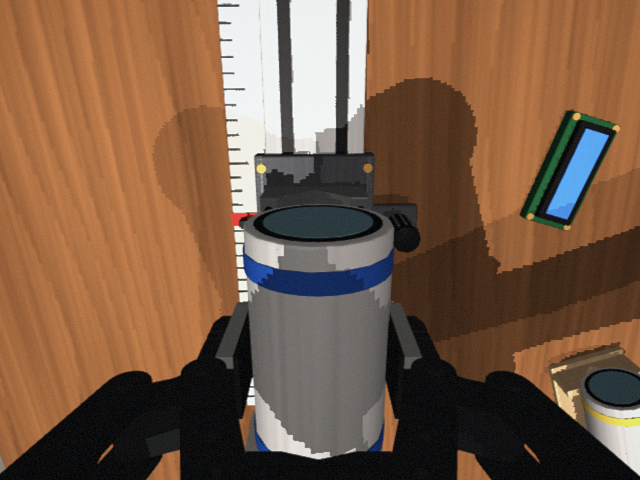

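```bash
python3 - <<'E'
from h import *
f=np.load("pics/w7.npz");im,d=f["im"],f["d"];HE=np.array(camera_model("wrist")["hand_eye"],float);T=cloud(d,f["K"],HE)
hsv=cv2.cvtColor(im,cv2.COLOR_BGR2HSV);b=(hsv[...,0]>100)&(hsv[...,0]<130)&(hsv[...,1]>120)
n=b.copy();n[:235]=0;n[300:]=0;n[:,:240]=0;n[:,400:]=0
print("front band",T[n].min(0).round(1),T[n].max(0).round(1),T[n].mean(0).round(1))
e=(abs(T[...,1])<22)&(abs(T[...,2]+51)<24)&(T[...,0]>15)
print("end",np.percentile(T[e],[0,1,99,100],axis=0).round(1).tolist())
E
python3 -m handwheel '[[-0.004,-0.0015,0.01,0,0,-0.005,-1],[-0.004,-0.0015,0.04,0,0,-0.005,-1],[-0.004,-0.0015,0.07,0,0,-0.005,-1],[-0.004,-0.0015,0.088,0,0,-0.005,-1],[-0.004,-0.0015,0.088,0,0,-0.005,-1],[-0.004,-0.0015,0.088,0,0,-0.005,-1]]'
python3 -c "
from h import *
to([664.7,11,30],-93.3)"
```

```text
front band [  29.5  -22.4 -177.8] [ 82.2  24.5 -55.5] [ 34.    1.1 -71. ]
end [[15.0, -22.0, -75.0], [15.5, -20.7, -74.7], [45.2, 21.3, -33.4], [45.5, 22.0, -27.4]]
clock: 14.38
position: [666.7, 12.0, 42.5]
ee_rot: [-0.687, 0.727, -0.001, 0.001]
contact_force: [-0.1, 0.6, -2.0]
gripper_width: 46.6
grasp_force: 62.2
pos [666.7  12.   42.5] yaw -93.25 shift [ 1.1  2.  12.5] rotvec [-0.0023  0.0002  0.0009] j [ 0.26  0.58 -0.07  0.   -0.92 -0.32] t 14.375 F [-0.1  0.6 -2. ] w 46.62675730557879
```

```bash
python3 -m handwheel '[[0.001,0.0018,0.003,0,0,0,-1],[0.001,0.0018,0.006,0,0,0,-1],[0.001,0.0018,0.008,0,0,0,-1],[0.001,0.0018,0.009,0,0,0,-1],[0.001,0.0018,0.009,0,0,0,-1]]'
python3 -m handwheel '[[0,0,0.001,0,0,0,-1],[0,0,0.002,0,0,0,-1],[0,0,0.002,0,0,0,-1]]'
python3 -c "
from h import *
to([664.7,11,30],-93.3)"
```

```text
clock: 15.0
position: [663.9, 11.1, 32.3]
ee_rot: [-0.687, 0.727, -0.0, -0.0]
contact_force: [0.1, -0.3, -2.3]
gripper_width: 46.3
grasp_force: 62.2
clock: 15.38
position: [664.9, 11.2, 31.0]
ee_rot: [-0.687, 0.727, -0.001, 0.001]
contact_force: [1.8, -0.4, 1.3]
gripper_width: 45.9
grasp_force: 62.5
pos [664.9  11.2  31. ] yaw -93.25 shift [0.2 0.2 1. ] rotvec [-0.0024  0.0004  0.0008] j [ 0.26  0.59 -0.08  0.   -0.89 -0.32] t 15.375 F [ 1.8 -0.4  1.3] w 45.934453953967555
```

```bash
python3 -m handwheel '[[0,-0.0005,0.0005,0,0,0,-1],[0,-0.0005,0.0005,0,0,0,-1]]'
python3 -m handwheel '[[0,0,0.0005,0,0,0,-1],[0,0,0.0005,0,0,0,-1]]'
```

```text
clock: 15.62
position: [664.9, 11.2, 31.0]
ee_rot: [-0.687, 0.727, -0.001, 0.001]
contact_force: [-0.6, 0.6, 5.0]
gripper_width: 46.5
grasp_force: 63.8
clock: 15.88
position: [664.9, 11.2, 30.9]
ee_rot: [-0.687, 0.727, -0.001, 0.001]
contact_force: [-1.0, 0.6, 7.1]
gripper_width: 45.9
grasp_force: 64.6
```

Seated contact with little side force. I'll open briefly so the barrel settles in the V on its own, then regrip and press.

```bash
python3 -m handwheel '[[0,0,-0.001,0,0,0,-1],[0,0,-0.001,0,0,0,0.4],[0,0,-0.001,0,0,0,0.4],[0,0,-0.001,0,0,0,0.4],[0,0,-0.001,0,0,0,0.4]]'
python3 - <<'E'
from h import *
im,d,K,C=grab("wrist");cv2.imwrite("pics/w8.png",im)
HE=np.array(camera_model("wrist")["hand_eye"],float);T=cloud(d,K,HE);P=cloud(d,K,C)
e=(abs(T[...,1])<15)&(abs(T[...,2]+51)<24)&(T[...,0]>15);q=P[e];t=q[q[:,2]>np.percentile(q[:,2],85)]
print("end",np.percentile(T[e][:,0],[50,99,100]).round(1),"top z",np.percentile(q[:,2],[99]),)
for a in (15,22,29,36):
    k=(abs(T[...,0]-a-3)<3)&(T[...,2]<-55)&(abs(T[...,1])<22)&(T[...,2]>-80);c=T[k];print(a,np.percentile(c[:,1],[1,99]).round(1),c[:,2].min().round(1))
to([664.7,11,30],-93.3)
E
```

```text
clock: 16.5
position: [664.1, 11.0, 30.0]
ee_rot: [-0.687, 0.727, 0.0, -0.0]
contact_force: [-0.7, -0.1, 0.5]
gripper_width: 59.4
grasp_force: 0.0
end [36.4 45.1 45.5] top z [104.81953149]
15 [-21.3  21.2] -75.2
22 [-21.3  21.2] -75.8
29 [-21.1  21.1] -75.9
36 [-21.5  21.3] -76.0
pos [664.1  11.   30.1] yaw -93.27 shift [ 0.  -0.6  0.1] rotvec [ 0.0005 -0.0001  0.0005] j [ 0.26  0.59 -0.08 -0.   -0.89 -0.32] t 16.55 F [-0.1 -0.7  0.7] w 59.79660803248116
```

View pics/w8.png

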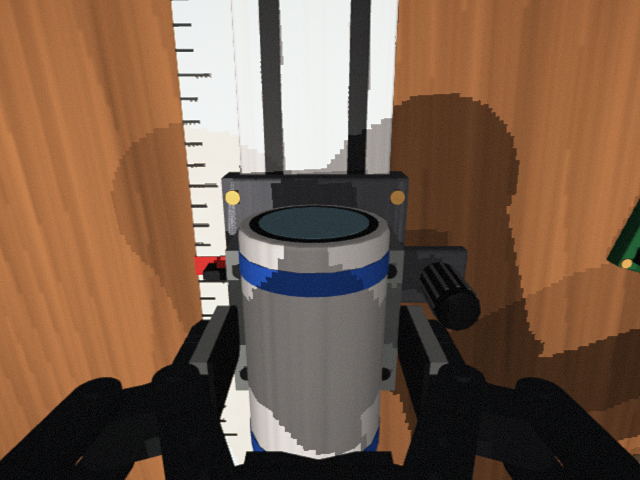

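The barrel lies in the V, centred (ends at ±45 mm in the tool frame, top at z ≈ 105). Regrip and press.

```bash
python3 -m handwheel '[[0,0,0,0,0,0,-1],[0,0,0,0,0,0,-1],[0,0,0,0,0,0,-1],[0,0,0,0,0,0,-1]]'
python3 -m handwheel '[[0,0,0.0005,0,0,0,-1],[0,0,0.001,0,0,0,-1],[0,0,0.001,0,0,0,-1]]'
```

```text
clock: 17.05
position: [665.7, 11.1, 31.1]
ee_rot: [-0.687, 0.727, -0.001, 0.001]
contact_force: [4.2, -0.8, 2.2]
gripper_width: 46.1
grasp_force: 61.9
clock: 17.42
position: [665.7, 11.1, 31.0]
ee_rot: [-0.687, 0.727, -0.001, 0.001]
contact_force: [1.8, -0.5, 6.3]
gripper_width: 46.2
grasp_force: 62.4
```

```bash
python3 -m handwheel '[[0,-0.0005,0.0005,0,0,0,-1],[0,-0.0005,0.001,0,0,0,-1],[0,-0.0005,0.001,0,0,0,-1],[0,-0.0005,0.001,0,0,0,-1]]'
python3 -m handwheel '[[0,0,0.0005,0,0,0,-1],[0,0,0.001,0,0,0,-1],[0,0,0.001,0,0,0,-1],[0,0,0.001,0,0,0,-1]]'
```

```text
clock: 17.92
position: [665.7, 11.1, 31.0]
ee_rot: [-0.687, 0.727, -0.001, 0.001]
contact_force: [0.7, -0.4, 12.1]
gripper_width: 46.4
grasp_force: 62.9
clock: 18.42
position: [665.8, 11.1, 31.0]
ee_rot: [-0.687, 0.727, -0.001, 0.001]
contact_force: [-1.2, 0.1, 15.0]
gripper_width: 46.2
grasp_force: 63.8
```

```bash
python3 -m handwheel '[[0,0,0,0,0,0,-1],[0,0,0,0,0,0,-1],[0,0,0,0,0,0,-1],[0,0,0,0,0,0,-1],[0,0,0,0,0,0,-1],[0,0,0,0,0,0,-1],[0,0,0,0,0,0,-1],[0,0,0,0,0,0,-1]]'
python3 - <<'E'
from h import *
s=read_state();print(s["contact_force"],s["wrist_torque"])
im,d,K,C=grab("wrist");P=cloud(d,K,C);hsv=cv2.cvtColor(im,cv2.COLOR_BGR2HSV).astype(int);H,S,V=[hsv[...,i] for i in range(3)]
v,u=np.indices(H.shape);w=(u>185)&(u<230)&(v>245)&(v<300)&(P[...,0]>690)
r=w&((H<8)|(H>172))&(S>130);k=w&(V<100)&(S<100)&(P[...,2]>17);yh=np.array([.0567,.9984])
a=P[r][:,:2]@yh;b=P[k][:,:2]@yh;print("tape",len(a),a.min(),a.max(),"ptr",len(b),np.percentile(b,[3,50,97]),P[k].mean(0))
im,d,K,C=grab("scene");cv2.imwrite("pics/s9.png",cv2.resize(im[280:390,240:400],None,fx=5,fy=5,interpolation=cv2.INTER_CUBIC))
E
```

```text
clock: 19.42
position: [665.8, 11.1, 31.0]
ee_rot: [-0.687, 0.727, -0.001, 0.001]
contact_force: [-0.5, 0.0, 15.1]
gripper_width: 46.6
grasp_force: 63.8
[-0.54137996  0.02827942 15.08341447] [ 0.01053112  0.53324221 -0.11670059]
tape 395 43.083402924721014 58.168506924098885 ptr 268 [45.21476796 47.91966275 51.25751122] [712.95795644   7.64214796  23.54013702]
```

View pics/s9.png

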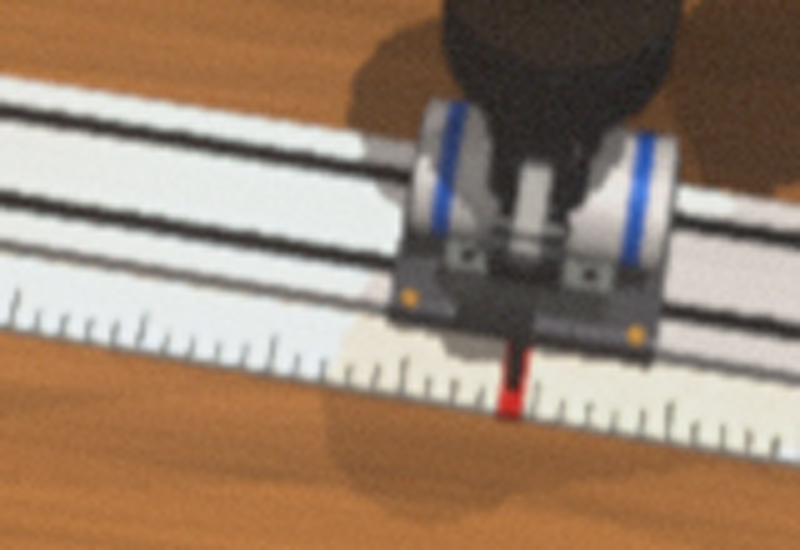

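The final picture shows the pointer in the middle of the red tape at crop (513,370) and the barrel centred in the V with both blue bands overhanging equally. Force is steady at 15.1 N with almost no side load, so I'm handing in.

```bash
python3 -c "
from bench import job_done
print(job_done())"
```

```text
the job is handed in; nothing more can be done
None
```

The job is handed in: the carriage pointer stands on the middle of the red tape, and the blue-banded barrel is centred in the V-block, held down with a steady 15 N and almost no side force. The whole run took about 19 s on the robot's clock; I didn't touch the yellow-banded barrel, display or clamp bar, nor re-check their positions at the end.

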